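# Shut off the bench air valves in order

### The arm

A 6-joint arm with a two-finger parallel gripper is mounted at the origin on a cart in front of the work surface, level with it; the furniture and walls round the work are solid. World frame = base frame: x ahead of the robot, y to its left, z up, the work surface at z = 0. Lengths are in m, angles in rad, forces in N, time in s.
With the tool pointing down it reaches from about 0.25 to 0.8 m from the base axis. Payload 8.5 kg.
Tool frame: the origin (TCP) lies at the very end of the fingers, on their centre line; the grasp point (between the pads) lies 19 mm behind it; z points along the fingers, y is the line along which they close (so a half turn about z gives the same grasp; the last joint's range is limited). The gripper opens to 85 mm and grips with 20 to 120 N. Pads are 22 mm wide; open, the fingers measure 114 mm over their backs; the gripper's body (76 mm by 85 mm) begins 54 mm behind the grasp point. The pads swing forward as they close: fully open they stand 13 mm farther back than shut.
Start: joints at [0, 0.238, -0.013, 1.319, 0, 1.571], TCP at [0.525, -0, 0.231] pointing down, gripper open.
Joint ranges: [-2.66, 2.66], [-1.03, 1.9], [-1.14, 1.46], [-1.82, 2.27], [-1.45, 1.34], [-3.14, 3.14]. Speed limits (rad/s): [2.22, 2.22, 2.79, 3.14, 3.14, 3.14].

### API

Orientations are given as a rotation vector (axis times angle).
In Python, from cell import arm, eyes gives the robot as it stands. Calls block until the motion is done:
- arm.move_to(position, orientation): joint-space move of the TCP to a pose.
- arm.move_straight(position, frame=None, max_speed=0.15): straight line of the TCP; frame=None keeps the orientation; max_speed is the mean speed in m/s.
- arm.move_j(angles): joint-space move.
- arm.grip(opening, grip_force=None): opening from 0.0 (shut) to 1.0 (fully open); grip_force is the grip in N (None keeps the last); returns when the fingers have stopped.
- arm.wait(seconds).
- arm.ik(position, orientation): joint angles nearest the present ones, or None.
- arm.sense(): the state.
- eyes.get_image(name): name is "scene" or "side" or "wrist"; returns a dict with "image" (480x640x3 uint8, blue, green, red), "camera_matrix" (3x3 intrinsics, pixels), "extrinsics" (4x4, takes a point from world to camera coordinates); the wrist camera has in their place "tool_from_camera" (4x4, takes a point from camera to tool coordinates, whose origin is the TCP and whose axes are the flange's). Camera axes: x right, y down, z forward; pixel columns grow to the right and rows downward; lengths in m; the calibration is good to about 2 mm. A picture is of the moment at which its call begins: read the wrist's pose just before it. There is no depth.
A pose or a line that the arm cannot do raises arm.MotionError and nothing moves.
- arm.close_job(): hands the job in; it is judged then, once.
The state is a dict: "clock": time; "qpos": joint angles; "dq": joint speeds; "joint_torque": joint torques, N m; "ee_pos": TCP position; "tool_rot": TCP orientation; "ft_force": force on the tool from outside, world axes, zero at the start; "wrist_torque": the same for the moment, N m; "finger_gap": opening from 0.0 (shut) to 1.0 (fully open); "grasp_force": force on a finger pad.
Only numpy, scipy, OpenCV 4.12 (cv2) and the standard library are available. Lean on these libraries where they do the work, as an engineer would, in place of code of your own. Each camera call takes 0.05 s, during which the arm holds its last target. There are 200 camera calls.

### The job

Shut off the three compressed-air push valves on the bench: with the fingertips, lightly tap or press each black mushroom knob straight down to its stop, the widest knob (the main) first, then the middle-sized one, then the narrowest. Go gently so that no knob is rammed, do not pull any knob up, and leave the things lying around where they are.

Things in the scene. Friction and masses are not known exactly. Their poses are not given: they have to be found in the camera images.
- main_valve: Air valve with the widest knob, screwed to the bench and unable to move: steel foot plate 64x90x6 mm, aluminium block 44x50 mm up to 46 mm above the bench, brass nipple reaching 48 mm out from the middle along its -x. All three valves are alike but for the knob's width; they stand in any order. Origin: middle of the foot plate's underside, on the bench; its z axis is the knob's axis, pointing up.
- main_knob_top (a point): Centre of the nearly flat top of the widest knob, a black round mushroom cap 56 mm across, 18 mm high: 90 mm above the bench at joint 0, 78 mm with the stem fully down and let go. The cap sits on a cushion spring: pressed, it first sinks about 1 mm on the stem, then the stem goes down with it; once the stem is on its stop, at a top height of about 77 mm, only the cushion still gives, down to 66 mm.
- main_knob (a joint): How far the stem of the widest knob is down, in m: 0 up (open), 0.012 fully down on its stop (closed). It starts between 0 and 0.003. It moves against a friction of about 3 N, has no return spring and stays where it is left; it can also be pulled up, to -0.006.
- machine_valve: Air valve with the middle-sized knob, screwed to the bench and unable to move: steel foot plate 64x90x6 mm, aluminium block 44x50 mm up to 46 mm above the bench, brass nipple reaching 48 mm out from the middle along its -x. All three valves are alike but for the knob's width; they stand in any order. Origin: middle of the foot plate's underside, on the bench; its z axis is the knob's axis, pointing up.
- machine_knob_top (a point): Centre of the nearly flat top of the middle-sized knob, a black round mushroom cap 38 mm across, 18 mm high: 90 mm above the bench at joint 0, 78 mm with the stem fully down and let go. The cap sits on a cushion spring: pressed, it first sinks about 1 mm on the stem, then the stem goes down with it; once the stem is on its stop, at a top height of about 77 mm, only the cushion still gives, down to 66 mm.
- machine_knob (a joint): How far the stem of the middle-sized knob is down, in m: 0 up (open), 0.012 fully down on its stop (closed). It starts between 0 and 0.003. It moves against a friction of about 3 N, has no return spring and stays where it is left; it can also be pulled up, to -0.006.
- blowgun_valve: Air valve with the narrowest knob, screwed to the bench and unable to move: steel foot plate 64x90x6 mm, aluminium block 44x50 mm up to 46 mm above the bench, brass nipple reaching 48 mm out from the middle along its -x. All three valves are alike but for the knob's width; they stand in any order. Origin: middle of the foot plate's underside, on the bench; its z axis is the knob's axis, pointing up.
- blowgun_knob_top (a point): Centre of the nearly flat top of the narrowest knob, a black round mushroom cap 22 mm across, 18 mm high: 90 mm above the bench at joint 0, 78 mm with the stem fully down and let go. The cap sits on a cushion spring: pressed, it first sinks about 1 mm on the stem, then the stem goes down with it; once the stem is on its stop, at a top height of about 77 mm, only the cushion still gives, down to 66 mm.
- blowgun_knob (a joint): How far the stem of the narrowest knob is down, in m: 0 up (open), 0.012 fully down on its stop (closed). It starts between 0 and 0.003. It moves against a friction of about 3 N, has no return spring and stays where it is left; it can also be pulled up, to -0.006.
- main_cap (a joint): How far the cushion spring under the cap of the widest knob is squashed, in m: 0 free, 0.012 fully squashed and hard. Spring: 1.5 N to start, 1.5 N more per mm (about 18 N at 11 mm); springs back when let go. Pressing on until it is squashed beyond 11 mm counts as ramming the knob.
- machine_cap (a joint): How far the cushion spring under the cap of the middle-sized knob is squashed, in m: 0 free, 0.012 fully squashed and hard. Spring: 1.5 N to start, 1.5 N more per mm (about 18 N at 11 mm); springs back when let go. Pressing on until it is squashed beyond 11 mm counts as ramming the knob.
- blowgun_cap (a joint): How far the cushion spring under the cap of the narrowest knob is squashed, in m: 0 free, 0.012 fully squashed and hard. Spring: 1.5 N to start, 1.5 N more per mm (about 18 N at 11 mm); springs back when let go. Pressing on until it is squashed beyond 11 mm counts as ramming the knob.
- offcut: loose flat pine offcut, 60x100x22 mm. Not part of the job. Origin: centre of its underside.
- steel_bolt: loose grey steel bolt with nut, 66 mm long, 18 mm thick, lying down. Not part of the job. Origin: centre of its underside.
- tape_roll: loose small roll of black tape lying flat, 53 mm across, 19 mm high. Not part of the job. Origin: centre of its underside.
- jar: loose clear jar with a green lid, 69 mm across, 84 mm high. Not part of the job. Origin: centre of its underside.
- clamp: loose red spring clamp lying flat, 66x132x18 mm. Not part of the job. Origin: centre of its underside.
Not all that is in view belongs to the job. What is shaped like the main_valve but brown or red is not meant.

How it is judged:
By the outcome, as a careful person would: the job done as asked, in the order asked, and still so for the second after the job is handed in, with the robot touching nothing.
It also fails if it takes over 42 s, if anything falls off the work surface, if the arm or the gripper's body presses on something with over 40 N, if the wrist force passes 120 N, or if a joint passes its speed limit or range.

## Working session

There is one attempt and no reset: what is moved stays moved. The work goes in short steps, each a Python script; the robot and the scene stay as the last script left them, time stands still between calls to the robot, and variables do not carry over. Pictures are saved under pics/ and viewed, at most 10 in all, crops included, and the job is handed in when it is done.

```bash
ls; mkdir -p pics; python3 - <<'E'
from cell import arm, eyes
import cv2, numpy as np
s=arm.sense(); print(s['clock'],s['ee_pos'],s['tool_rot'],s['ft_force'],s['finger_gap'])
for n in ("scene","side"):
    d=eyes.get_image(n); cv2.imwrite(f"pics/{n}0.png",d["image"]); np.savez(f"{n}0.npz",**d); print(n,d["camera_matrix"].tolist(),d["extrinsics"].round(4).tolist())
E
```

```text
pics
0.0 [ 5.24585732e-01 -7.61945473e-06  2.30684716e-01] [-2.22073133e+00 -2.22076608e+00  1.59556124e-03] [ 0.68112415 -0.12508453 -0.41612148] 0.9962730922783326
scene [[438.8173926582309, 0.0, 316.4053572082854], [0.0, 438.8173926582309, 246.4086146949149], [0.0, 0.0, 1.0]] [[0.8158, -0.5778, 0.0245, -0.3983], [-0.302, -0.4617, -0.834, 0.2407], [0.4933, 0.673, -0.5512, 0.7016], [0.0, 0.0, 0.0, 1.0]]
side [[438.9488416315704, 0.0, 316.5005180675073], [0.0, 438.9488416315704, 234.43119028813126], [0.0, 0.0, 1.0]] [[-0.9958, -0.0894, -0.0196, 0.5277], [-0.0243, 0.4656, -0.8847, 0.08], [0.0882, -0.8805, -0.4658, 0.8579], [0.0, 0.0, 0.0, 1.0]]
```

View pics/scene0.png

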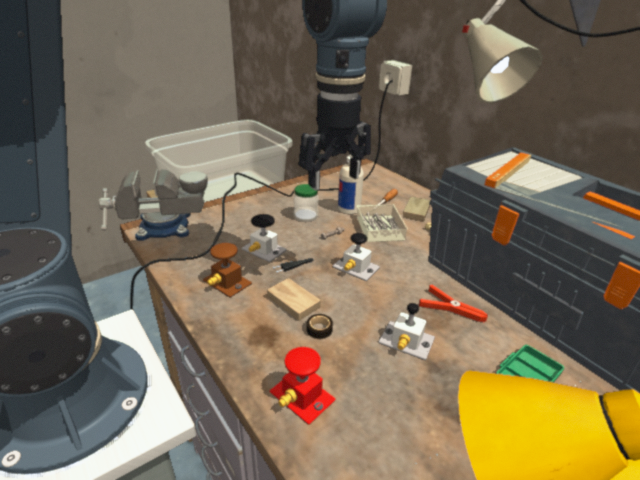

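View pics/side0.png

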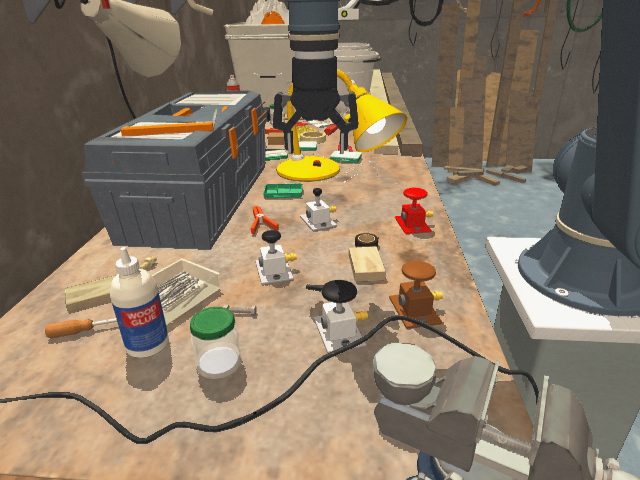

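The scene view holds five valve-like things. Three are silver with black knobs, at scene (263,221), (359,240) and (413,309), or in the side view (338,291), (272,237) and (318,191). The brown one at (224,255) and the red one at (302,360) are not meant. By apparent knob width, main is (263,221), machine is (359,240) and blowgun is (413,309). I'll measure these by triangulation.

```bash
cat > h.py <<'E'
import numpy as np, cv2
def ray(d,uv):
    K,E=d["camera_matrix"],d["extrinsics"]; R,t=E[:3,:3],E[:3,3]
    v=R.T@np.linalg.solve(K,[*uv,1.]); return -R.T@t, v/np.linalg.norm(v)
def plane(d,uv,z):
    o,v=ray(d,uv); return o+v*(z-o[2])/v[2]
def cross(r1,r2):
    (a,u),(b,v)=r1,r2; st=np.linalg.lstsq(np.c_[u,-v],b-a,rcond=None)[0]
    p,q=a+u*st[0],b+v*st[1]; return (p+q)/2,np.linalg.norm(p-q)
def blob(img,c,w,h,th=60):
    x,y=c; m=np.zeros(img.shape[:2],np.uint8); m[y-h:y+h,x-w:x+w]=(img[y-h:y+h,x-w:x+w].max(2)<th)*255
    m=cv2.morphologyEx(m,cv2.MORPH_OPEN,np.ones((3,3)))   # drops thin cable/stem
    n,l,s,ce=cv2.connectedComponentsWithStats(m); i=1+s[1:,4].argmax(); return ce[i],s[i]
E
python3 - <<'E'
import numpy as np,cv2
from h import *
S=dict(np.load("scene0.npz"));D=dict(np.load("side0.npz"))
W={"main":((263,221),(338,291),20,24),"machine":((359,240),(272,237),15,15),"blowgun":((413,309),(318,191),12,10)}
for n,(a,b,w,w2) in W.items():
    ca,sa=blob(S["image"],a,w,9); cb,sb=blob(D["image"],b,w2,13)
    P,g=cross(ray(S,ca),ray(D,cb))
    # width from bbox
    ws=[]
    for d,s in((S,sa),(D,sb)):
        z=(d["extrinsics"]@[*P,1])[2]; ws.append(1000*s[2]*z/d["camera_matrix"][0,0])
    print(n,ca.round(1),sa[:5],cb.round(1),sb[:5],"P",P.round(4),"gap mm",round(g*1000,1),"widths",np.round(ws,1),"z=.08:",plane(S,ca,.08).round(4),plane(D,cb,.08).round(4))
c=[cv2.resize(S["image"][y-35:y+45,x-35:x+35],None,fx=3.7,fy=3.7,interpolation=2) for (x,y) in [v[0] for v in W.values()]]
cv2.imwrite("pics/crop.png",np.hstack(c))
E
```

```text
main [262.3 220.4] [252 215  22  12 214] [340.5 290.6] [322 280  35  23 505] P [0.4722 0.1975 0.0814] gap mm 1.8 widths [51.3 54.8] z=.08: [0.4723 0.1994 0.08  ] [0.473  0.1948 0.08  ]
machine [358.3 237.9] [352 233  14  11 115] [270.7 236.1] [262 231  18  12 162] P [0.6153 0.0197 0.0789] gap mm 3.2 widths [31.1 35.2] z=.08: [0.6118 0.0175 0.08  ] [0.6165 0.0195 0.08  ]
blowgun [412.4 308.3] [408 304  10  10  81] [317.2 192. ] [313 189   9   7  45] P [ 0.5454 -0.214   0.0778] gap mm 1.8 widths [17.9 21.7] z=.08: [ 0.542  -0.2159  0.08  ] [ 0.5457 -0.21    0.08  ]
```

View pics/crop.png

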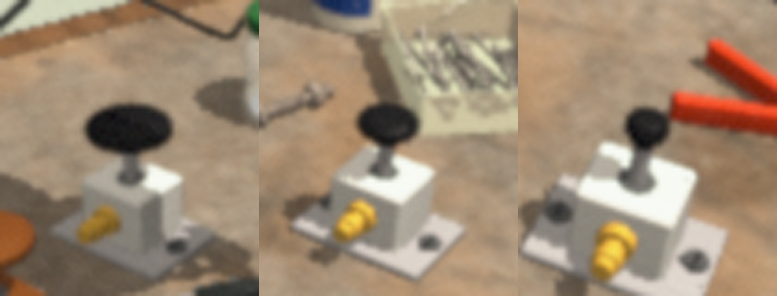

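The crops confirm it: the silver valves' knobs measure about 53, 33 and 20 mm across, so they are main, machine and blowgun. The heights fit too, since the cap middle should be near 0.08. Next I'll check lamp and toolbox clearance, then shut the fingers, hover over main and look with the wrist camera.

```bash
python3 - <<'E'
import numpy as np,cv2
from h import *
S=dict(np.load("scene0.npz"));D=dict(np.load("side0.npz"))
for n,p,z in(("toolbox corner",(432,265),0),("glue",(347,210),0),("lampbase near edge S?",(470,478),0)): print(n,plane(S,p,z).round(3))
print("lampbase near edge",plane(D,(305,180),0).round(3),"glue",plane(D,(145,352),0).round(3))
print("shade rim",[x.round(3) if hasattr(x,'round') else x for x in cross(ray(S,(465,400)),ray(D,(404,125)))])
from cell import arm,eyes
arm.grip(0.0)
s=arm.sense(); q=s['tool_rot']
arm.move_to([0.472,0.1975,0.2],q)
s=arm.sense(); d=eyes.get_image("wrist"); print(s['clock'],s['ee_pos'],s['tool_rot'],s['ft_force'],s['finger_gap'])
R=cv2.Rodrigues(np.array(s['tool_rot']))[0]; T=np.eye(4);T[:3,:3]=R;T[:3,3]=s['ee_pos']
d["extrinsics"]=np.linalg.inv(T@d["tool_from_camera"])
np.savez("w1.npz",**d); cv2.imwrite("pics/w1.png",d["image"])
c=d["extrinsics"]@[.4722,.1975,.089,1]; print((d["camera_matrix"]@c[:3]/c[2]).round(1))
E
```

```text
toolbox corner [ 0.767 -0.075  0.   ]
glue [0.767 0.243 0.   ]
lampbase near edge S? [ 0.428 -0.453  0.   ]
lampbase near edge [ 0.61 -0.5   0.  ] glue [0.777 0.267 0.   ]
shade rim [array([ 0.345, -0.44 ,  0.197]), np.float64(0.04)]
1.7083 [0.47238708 0.19704193 0.20024681] [2.22078120e+00 2.22135266e+00 2.06644057e-04] [0.63409514 0.6044368  0.54602321] -0.004023507920673336
[316.7 229.4   1. ]
```

View pics/w1.png

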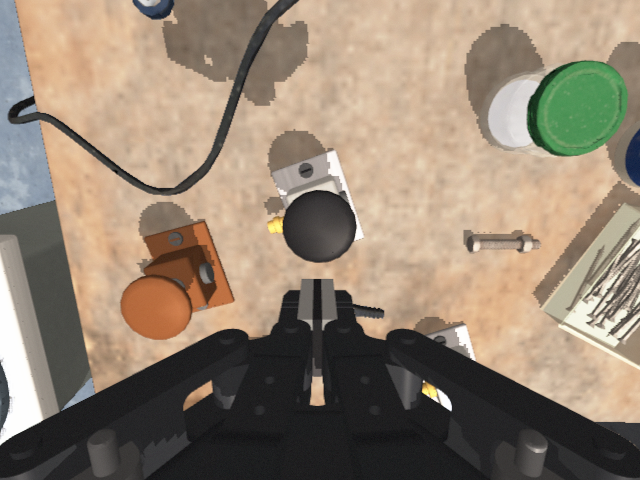

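The wrist view shows the black main knob at (320,226), against a predicted (317,229). They agree to about 2 mm and the way down is free, so I'll press it with force feedback.

```bash
cat > press.py <<'E'
import numpy as np,cv2
from cell import arm,eyes
from h import *
def look(xy,th=60,win=45):
    """wrist look; returns knob top centre near expected xy"""
    s=arm.sense(); d=eyes.get_image("wrist")
    T=np.eye(4);T[:3,:3]=cv2.Rodrigues(np.array(s['tool_rot']))[0];T[:3,3]=s['ee_pos']
    d["extrinsics"]=np.linalg.inv(T@d["tool_from_camera"])
    c=d["extrinsics"]@[*xy,.086,1]; uv=(d["camera_matrix"]@c[:3]/c[2])[:2].astype(int)
    b,st=blob(d["image"],uv,win,win,th); p=plane(d,b,.086)
    w=st[2]*c[2]/d["camera_matrix"][0,0]*1000
    print("look",uv,b.round(1),p.round(4),"width mm",round(w,1)); return p[:2],d["image"]
def press(xy):
    arm.move_straight([*xy,.105]); arm.wait(.2); f0=arm.sense()['ft_force'][2]
    for z in (.088,.083,.079,.076,.074,.0725,.0715,.0705,.0695):
        arm.move_straight([*xy,z],max_speed=.03); arm.wait(.15)
        s=arm.sense(); f=s['ft_force'][2]-f0; print(z,round(s['ee_pos'][2],4),"F",round(f,2))
        if f>8.5: break
    arm.move_straight([*xy,.12],max_speed=.08); s=arm.sense(); print("t",s['clock'],s['ft_force'][2]-f0)
E
python3 - <<'E'
from press import *
p=plane(dict(np.load("w1.npz")),(320,226),.088)[:2]; print(p)
press(p)
E
```

```text
[0.47458869 0.19982754]
0.088 0.0881 F 0.7
0.083 0.083 F 1.79
0.079 0.079 F 1.73
0.076 0.0761 F 3.36
0.074 0.0743 F 6.79
0.0725 0.073 F 8.14
0.0715 0.0721 F 10.46
t 6.8667 -0.7835771100795889
```

Main is on its stop: the force rose at the cushion rate to 10 N at z=0.072. Now machine and blowgun, each with a wrist look first and an abort if the look disagrees.

```bash
python3 - <<'E'
from press import *
q=arm.sense()['tool_rot']
def do(n,xy,dia):
    arm.move_straight([*arm.sense()['ee_pos'][:2],.16]); arm.move_to([*xy,.2],q)
    p,im=look(xy,win=40); cv2.imwrite(f"pics/w_{n}.png",im)
    if np.linalg.norm(p-xy)>.006: print("ABORT",n); return False
    press(p); return True
do("machine",np.array([.6153,.0197]),38) and do("blowgun",np.array([.5454,-.214]),22)
E
```

```text
look [318 230] [316.9 227.4] [0.614 0.022 0.086] width mm 36.2
0.088 0.0881 F 0.05
0.083 0.0831 F 1.83
0.079 0.079 F 1.77
0.076 0.0761 F 3.99
0.074 0.0743 F 6.52
0.0725 0.0731 F 8.03
0.0715 0.0722 F 8.65
t 13.3667 -0.3461361393460778
look [317 230] [314.1 226.1] [ 0.5431 -0.2107  0.086 ] width mm 19.9
0.088 0.0881 F -0.47
0.083 0.0831 F 0.8
0.079 0.079 F 1.41
0.076 0.0761 F 3.01
0.074 0.0743 F 6.15
0.0725 0.073 F 7.56
0.0715 0.0722 F 8.71
t 19.925 -0.48979313452450146
```

All three show the same force profile. I'll raise clear and check the heights in one side/scene look.

```bash
python3 - <<'E'
from press import *
arm.move_straight([*arm.sense()['ee_pos'][:2],.23]); arm.move_j([0,0.238,-0.013,1.319,0,1.571])
S=eyes.get_image("scene");D=eyes.get_image("side");cv2.imwrite("pics/side1.png",D["image"])
for n,(a,b,w,w2) in {"main":((263,226),(338,297),20,24),"machine":((359,245),(272,242),15,15),"blowgun":((413,314),(318,195),12,10)}.items():
    ca,_=blob(S["image"],a,w,9);cb,_=blob(D["image"],b,w2,13);print(n,*[x.round(4) for x in cross(ray(S,ca),ray(D,cb))])
print(arm.sense()['clock'])
E
```

```text
main [0.4724 0.1973 0.0698] 0.0031
machine [0.6145 0.0195 0.0698] 0.0034
blowgun [ 0.5446 -0.2139  0.0686] 0.0012
21.7583
```

View pics/side1.png

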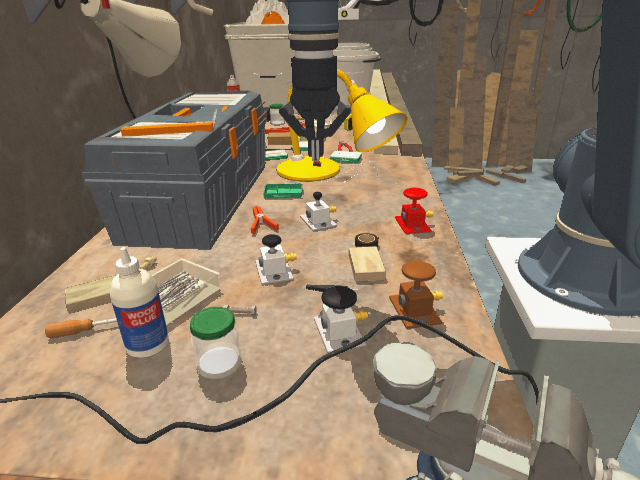

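The side view shows the three knobs lowered, at (340,297), (272,241) and (318,196). Cap middles now measure about 0.069, as expected for a 78 mm top, and the loose things have not moved.

```bash
python3 -c "
from cell import arm
print(arm.close_job())"
```

```text
the job is handed in; nothing more can be done
None
```

All three valves are pressed to their stops in the order main, machine, blowgun, with about 10 N at most on a knob and nothing else disturbed; the job was handed in at about 22 s.

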